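# Turn the upside-down dop stick stone-up

## Robot

A 7-joint arm with a two-finger parallel gripper is mounted at the origin on the work surface. World frame = base frame: x ahead of the robot, y to its left, z up, the work surface at z = 0. Lengths are in m, angles in rad, forces in N, time in s.
With the tool pointing down it reaches from about 0.4 to 0.925 m from the base axis. Payload 5.6 kg.
Tool frame: the origin (TCP) lies at the very end of the fingers, on their centre line; the grasp point (between the pads) lies 19 mm behind it; x points along the fingers, y is the direction in which the jaws open and shut, and the axes are right-handed (so a half turn about x gives the same grasp; the last joint's range is limited). The gripper opens to 85 mm and grips with 20 to 120 N. Pads are 22 mm wide; open, the fingers measure 114 mm over their backs; the gripper's body (76 mm by 85 mm) begins 54 mm behind the grasp point. The pads swing forward as they close: fully open they stand 13 mm farther back than shut.
Start: joints at [-1.299, 0.468, -0.012, 1.603, 0.006, 1.071, -0.056], TCP at [0.201, 0.618, 0.231] pointing down, gripper open.
Joint ranges: [-2.53, 2.53], [-0.31, 2.02], [-1.57, 1.55], [0.28, 2.44], [-1.29, 4.43], [0.15, 1.84], [-2.92, 2.92]. Speed limits (rad/s): [2.57, 2.57, 3.14, 3.14, 3.14, 3.14, 3.14].

## Interface

Orientations are given as a unit quaternion [x, y, z, w].
In Python, from bench import read_state, snapshot, calibration, job_done, regions_of, spot_point gives the robot as it stands. The module is installed in compiled form; this text tells all that it offers.
- The arm moves only by the tool carry_out, never from a script. Its argument "deltas" is a list that holds one entry, the list of rows, each a list of 5 numbers: the shift along the world's x, y, z in cm, then the turn about the world's z in rad, then the closure in counts, from 0 (fully open) to 255 (shut). A call has 1 to 8 rows; each row is the pose to reach, as a shift and turn from the pose measured when the call began; what a row does not reach only later rows make up. A row lasts 1/10 s, in which the tool goes at most 50 mm and 8.59 degrees, less where a joint would pass 70% of its speed; a pose out of reach is approached as far as the arm can. A call with a gripper value outside its range is refused whole. The fingers move at their own pace and stop on an object; "squeeze" is the grip in N (left out, the last holds). Time passes only in rows, so rows that repeat a pose let the fingers close. It gives the time, the measured TCP pose, the force and the opening at its end, in the units of the state.
- read_state(): the state, without advancing time (a new reading comes with each control period).
- snapshot(name): name is "scene" or "top" or "wrist"; returns the picture (384x512x3 uint8, red, green, blue); there is no depth.
- calibration(name): a dict with "fx", "fy", "cx", "cy" (pixels), "k1" (the pictures are not rectified: a ray, as slopes to the right and down, at radius r is drawn at 1 + k1 r^2 times it, then the intrinsics apply), "extrinsics" (4x4, takes a point from world to camera coordinates); the wrist camera has in their place "mount" (4x4, takes a point from camera to tool coordinates, whose origin is the TCP and whose axes are the tool frame's). Camera axes: x right, y up, looking along -z (the intrinsics and any distortion apply to the point x, -y, -z); pixel columns grow to the right and rows downward; lengths in m; the calibration is good to about 2 mm. A picture is of the moment at which its call begins: read the wrist's pose just before it. calibration takes no time and is no camera call.
- job_done(): hands the job in, once; it reports no verdict.
Trained networks look in the newest picture that a camera, given by its name, has taken for a name from the list of things; names that differ only in an ending like _2 or _b are one class to them, and where a whole thing is asked for, a point or a joint stands for the part that bears it (a point fixed in the world has none). Each returns a list of dicts, best first, with "confidence" (0 to 1); they miss things now and then, are a little off and sometimes report something else, mostly with a low value. They report only what shows in the picture. A call takes as long as a camera call. They do not tell look-alikes from the thing itself.
- regions_of(camera, query): "mask" (384x512 bool, what is visible of it).
- spot_point(camera, query): "at" ([x, y, z] in m, in world coordinates, good to about 4 mm: a listed point, or the origin of a listed thing).
The state is a dict: "time_s": time; "joints": joint angles; "joint_velocities": joint speeds; "joint_efforts": joint torques, N m; "tool_pos": TCP position; "ee_rot": TCP orientation; "force": force on the tool from outside, world axes, zero at the start; "wrist_torque": the same for the moment, N m; "finger_gap": opening from 0.0 (shut) to 1.0 (fully open).
Only numpy, scipy, OpenCV 4.12 (cv2) and the standard library are available. Lean on these libraries where they do the work, as an engineer would, in place of code of your own. Each camera call takes 0.05 s, during which the arm holds its last target.

## Task

Of the two dop sticks in the slanted blue-pocket rack, one was put away the wrong way round, with its turquoise stone down in the pocket and the bare wooden butt sticking out. Pull it out, turn it end for end and put it back into the same pocket, butt fully home and turquoise stone outermost and up. Leave the other stick, with the red stone, alone.

Things in the scene. Friction and masses are not known exactly. Their poses are not given: they have to be found in the camera images.
- turq_mid (a point): Centre of the stick to turn: round wood, 200 mm long, 16 mm diameter, 40 g. x axis points to its stone end: dark wax and turquoise dome, 20 mm diameter, the last 24 mm (tip at x=+100 mm, bare butt at -100). It starts stone-down, 50 mm deep in the bore, leaning 30 degrees above level (droops 11 from the pocket axis, being loose); its centre is 35 mm out of the mouth, 89 mm above the table.
- agate_mid (a point): Centre of the other stick, of the same size and weight, with a red stone; it already stands butt-down, stone out. Its x axis points along it to its stone. Leave it alone.
- rack: Fixed wooden rack, two blue tube pockets. Origin under it on the table, z up, x level, the way the mouths face. Base board x -70..50, y -95..95, 15 mm thick. Pocket axes at y=+45 and -45 mm start at x=-45, z=30 and climb 42 degrees to +x. Along the axis: floor at 5 mm, bore 26 mm diameter up to 55, flaring to the mouth at 70 (46 mm inside, 54 outside). Pull and insert along it.
Mind the look-alikes: they are no part of the job. Leave any green or white look-alike of the part that bears turq_mid alone. There is more than one size of the rack; the job needs the larger.

How it is judged:
At the end, for the whole second after the job is handed in: The turquoise stick is at rest in its pocket with the stone end up and out (17 to 55 degrees above level), its centre within 20 mm sideways of the pocket axis and about 15 mm of fully home; the red-stone stick is within 20 mm of where it stood (angle between turq_mid's own x axis and vertical between 0.6 and 1.27 rad and x of turq_mid in the frame of rack between 0.02 and 0.056 m and z of turq_mid in the frame of rack between 0.07 and 0.111 m and (y of turq_mid in the frame of rack between 0.025 and 0.065 m or y of turq_mid in the frame of rack between -0.065 and -0.025 m) and distance of agate_mid from where it was at the start of the episode below 0.02 m and linear speed of turq below 0.02 m/s); the robot touches nothing.
It fails at once if the red-stone stick is shifted by more than 30 mm (distance of agate_mid from where it was at the start of the episode above 0.03 m).
It also fails if it takes over 45 s, if anything falls off the work surface, if the arm or the gripper's body presses on something with over 40 N, if the wrist force passes 120 N, or if a joint passes its speed limit or range.

## Working session

There is one attempt and no reset: what is moved stays moved. The work goes in short steps, Python scripts to look and compute and a tool call to move; the robot and the scene stay as the last step left them, time stands still between calls to the robot, and variables do not carry over. Pictures are saved under pics/ and viewed, and the job is handed in when it is done.

Besides the shell and the picture viewer there is one more tool, called after "Emit:" by a JSON object that holds its "api" and its "payload". carry_out: Moves the arm, as the interface text tells. Its arguments: {"type":"object","properties":{"deltas":{"type":"array"},"squeeze":{"type":"number"}},"required":["deltas"]}

```bash
mkdir -p pics; cat > h.py <<'E'
import numpy as np,cv2
from bench import *
from scipy.spatial.transform import Rotation as R
def save(n,f,im=None):
    im=snapshot(n) if im is None else im
    cv2.imwrite('pics/'+f,cv2.cvtColor(im,cv2.COLOR_RGB2BGR)); return im
def ext(n,st=None):
    c=calibration(n)
    if 'extrinsics' in c: return c,np.array(c['extrinsics'])
    T=np.eye(4);T[:3,:3]=R.from_quat(st['ee_rot']).as_matrix();T[:3,3]=st['tool_pos']
    return c,np.linalg.inv(T@np.array(c['mount']))
def proj(n,P,st=None):
    c,E=ext(n,st);P=np.atleast_2d(P);q=P@E[:3,:3].T+E[:3,3]
    a=q[:,0]/-q[:,2];b=-q[:,1]/-q[:,2];k=1+c['k1']*(a*a+b*b)
    return np.c_[c['fx']*a*k+c['cx'],c['fy']*b*k+c['cy']]
def ray(n,uv,st=None):
    c,E=ext(n,st);x=(uv[0]-c['cx'])/c['fx'];y=(uv[1]-c['cy'])/c['fy']
    a,b=x,y
    for _ in range(20):
        k=1+c['k1']*(a*a+b*b);a,b=x/k,y/k
    d=E[:3,:3].T@np.array([a,-b,-1]);o=-E[:3,:3].T@E[:3,3]
    return o,d/np.linalg.norm(d)
E
cat > a.py <<'E'
from h import *
print(read_state())
for n in ['scene','top']:
    save(n,n+'0.png')
    for q in ['rack','turq_mid','agate_mid']:
        for r in spot_point(n,q): print(n,q,np.round(r['at'],4),round(r['confidence'],2))
E
python3 a.py
```

```text
{'time_s': 0.0, 'joints': array([-1.29900657,  0.46840091, -0.01161813,  1.60366073,  0.00600102,
        1.07140619, -0.05629148]), 'joint_velocities': array([ 1.29689651e-04,  1.55856112e-04,  5.72630478e-05,  3.81236336e-05,
       -1.26225482e-03,  1.29468474e-03, -1.28178935e-04]), 'joint_efforts': array([ 4.51717269e-04, -5.32380939e+01,  2.15359067e-02, -2.51315886e+01,
        1.14300600e-02,  7.56395602e-03,  5.51567709e-06]), 'tool_pos': array([0.20112835, 0.61748811, 0.23030759]), 'ee_rot': array([ 0.11020233,  0.69842307, -0.11149835,  0.69830422]), 'force': array([ 0.7723235 ,  0.06103109, -0.15743614]), 'wrist_torque': array([ 0.0081594 ,  0.00182687, -0.01374494]), 'finger_gap': 0.9989565250167507}
scene rack [ 0.7229  0.1701 -0.0016] 0.68
scene rack [ 0.5357 -0.0018 -0.002 ] 0.67
scene turq_mid [ 0.3088 -0.1886  0.0115] 0.88
scene turq_mid [ 0.5075 -0.0498  0.088 ] 0.77
scene turq_mid [0.3231 0.1632 0.0081] 0.57
scene agate_mid [0.4888 0.0369 0.0898] 0.84
top rack [ 0.5364  0.0007 -0.0023] 0.78
top rack [0.7224 0.17   0.0021] 0.71
top turq_mid [ 0.3037 -0.1868  0.0116] 0.92
top turq_mid [0.322  0.1673 0.0071] 0.76
top turq_mid [ 0.5022 -0.0516  0.0877] 0.64
top agate_mid [0.4862 0.0382 0.0929] 0.96
```

View pics/scene0.png

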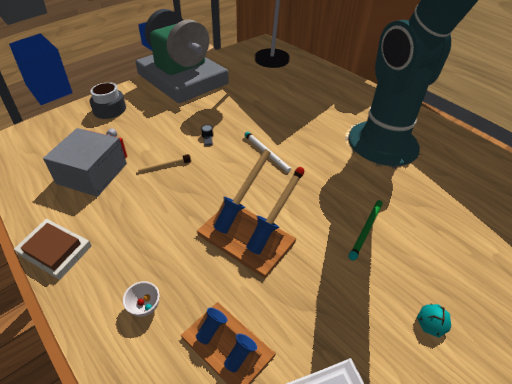

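View pics/top0.png

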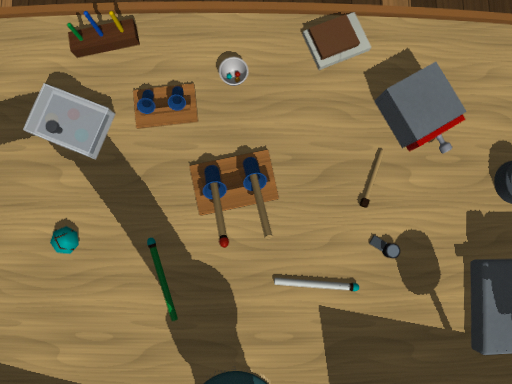

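```bash
cat > b.py <<'E'
from h import *
st=read_state();print(R.from_quat(st['ee_rot']).as_matrix().round(3))
for n in ['scene','top']:
    im=cv2.imread('pics/%s0.png'%n)
    x0,y0=(170,100) if n=='scene' else (180,130)
    c=im[y0:y0+185,x0:x0+150]
    cv2.imwrite('pics/c_%s.png'%n,cv2.resize(c,None,fx=4,fy=4,interpolation=cv2.INTER_CUBIC)[:740,:600])
# model-based: butt at z .139
    print(proj(n,[[0.536,0,0],[.505,-.05,.088]]))
E
python3 b.py
```

```text
[[-0.     0.31   0.951]
 [-0.     0.951 -0.31 ]
 [-1.    -0.     0.   ]]
[[248.76998503 234.83384579]
 [244.87887395 189.39401211]]
[[234.37230835 187.56796805]
 [256.77423139 197.80426152]]
```

```bash
python3 - <<'E'
import cv2
for n,(x0,y0) in dict(scene=(180,140),top=(180,140)).items():
    im=cv2.imread('pics/%s0.png'%n)[y0:y0+140,x0:x0+140]
    cv2.imwrite('pics/d_%s.png'%n,cv2.resize(im,None,fx=4,fy=4,interpolation=cv2.INTER_CUBIC))
E
```

```text
(no output)
```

View pics/d_top.png

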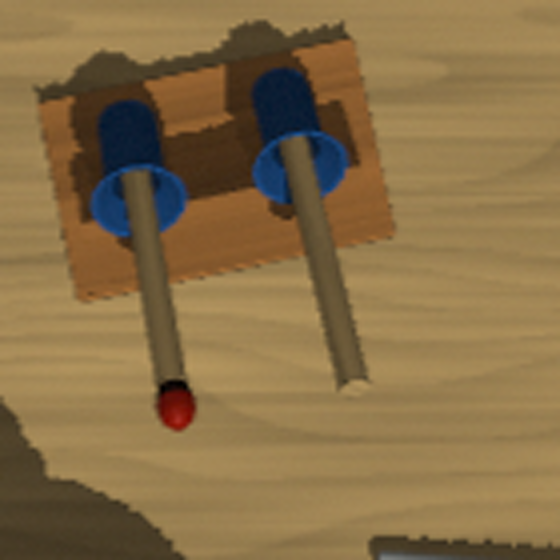

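View pics/d_scene.png

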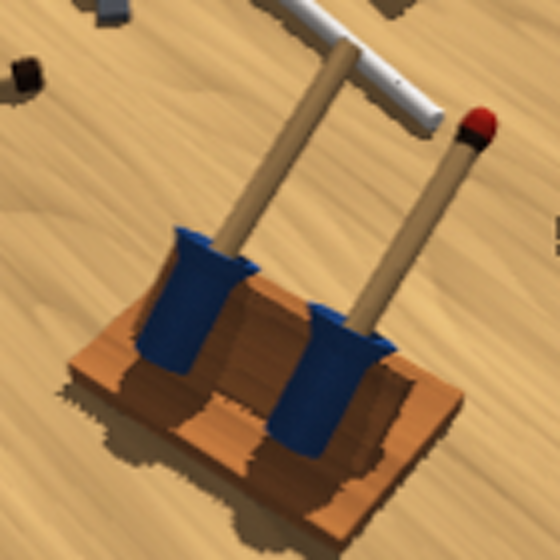

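```bash
cat > c.py <<'E'
from h import *
from scipy.optimize import least_squares
top=np.array([[38,90],[352,40],[395,237],[80,300]])/4+[180,140]
# rack local: mouth side (+x local=50) is toward bottom of image (robot)
loc=np.array([[-70,-95],[-70,95],[50,95],[50,-95]])/1000.
sc=np.array([[70,368],[340,545],[463,398]])/4+[180,140] 
locs_i=None
def W(p,L,z):
    c,s=np.cos(p[2]),np.sin(p[2]);return np.c_[p[0]+c*L[:,0]-s*L[:,1],p[1]+s*L[:,0]+c*L[:,1],np.full(len(L),z)]
def f(p): return (proj('top',W(p,loc,.015))-top).ravel()
best=None
for y in [3.0,-0.1]:
  for sgn in [1,-1]:
    L=loc*[1,sgn]
    r=least_squares(lambda p:(proj('top',W(p,L,.015))-top).ravel(),[.536,0,y]);print(r.x,r.cost,sgn)
    if best is None or r.cost<best[0]: best=(r.cost,r.x)
p=best[1];print(p, f(p).reshape(-1,2).round(1))
print('scene corners (z.008)',proj('scene',W(p,np.array([[-.07,-.095],[-.07,.095],[.05,.095],[.05,-.095]]),.015)).round(1),sc)
o1,d1=ray('top',[268.25,236.25]);o2,d2=ray('scene',[267.5,152])
A=np.c_[d1,-d2];t=np.linalg.lstsq(A,o2-o1,rcond=None)[0]
b=(o1+t[0]*d1,o2+t[1]*d2);print('butt',b)
np.save('rack.npy',p)
B=(b[0]+b[1])/2;c,s=np.cos(p[2]),np.sin(p[2]);dx=B[:2]-p[:2];print('butt local',c*dx[0]+s*dx[1],-s*dx[0]+c*dx[1],B[2])
for y in (.045,-.045):
  print('ctr exp',W(p,np.array([[.033,y]]),.09), 'mouth',W(p,np.array([[.007,y]]),.077))
E
python3 c.py
```

```text
[ 5.38852515e-01 -1.63707159e-03  3.32953497e+00] 3.1683907048020465 1
[0.55983995 0.00182806 0.15906781] 5304.643320395277 -1
[ 5.38852515e-01 -1.63707164e-03 -2.95365033e+00] 3.168390704801909 1
[0.55984023 0.00182623 0.15887935] 5304.643314973525 -1
[ 5.38852515e-01 -1.63707164e-03 -2.95365033e+00] [[ 0.   1.5]
 [ 1.1 -0.8]
 [ 0.2 -0.1]
 [-1.3 -0.6]]
scene corners (z.008) [[262.4 275. ]
 [195.  229.2]
 [229.7 199.1]
 [295.  238.1]] [[197.5  232.  ]
 [265.   276.25]
 [295.75 239.5 ]]
butt (array([ 0.42354757, -0.07120454,  0.13836384]), array([ 0.42184186, -0.06941942,  0.13828453]))
butt local 0.12694341950819332 0.045762919056206906 0.13832418252209439
ctr exp [[ 0.51484132 -0.05201031  0.09      ]] mouth [[ 0.54038348 -0.04715252  0.077     ]]
ctr exp [[0.49802592 0.03640486 0.09      ]] mouth [[0.52356808 0.04126265 0.077     ]]
```

Emit:
{"api": "carry_out", "payload": {"deltas": [[[14.5, -33.8, -1, 0.25, 60], [14.5, -33.8, -1, 0.25, 60], [14.5, -33.8, -1, 0.25, 60], [14.5, -33.8, -1, 0.25, 60], [14.5, -33.8, -1, 0.25, 60], [29, -67.5, -3, 0.503, 60], [29, -67.5, -3, 0.503, 60], [29, -67.5, -3, 0.503, 60]]], "squeeze": 20}}

```text
time_s: 1.2
tool_pos: [0.3579, 0.2532, 0.2178]
ee_rot: [-0.067, 0.704, 0.068, 0.704]
force: [1.4, 0.0, -0.2]
finger_gap: 0.763
```

Emit:
{"api": "carry_out", "payload": {"deltas": [[[13.3, -31.0, -1.8, 0, 60], [13.3, -31.0, -1.8, 0, 60], [13.3, -31.0, -1.8, 0, 60], [13.3, -31.0, -1.8, 0, 60], [13.3, -31.0, -1.8, 0, 60], [13.3, -31.0, -1.8, 0, 60], [13.3, -31.0, -1.8, 0, 60], [13.3, -31.0, -1.8, 0, 60]]]}}

```text
time_s: 2.0
tool_pos: [0.4923, -0.0626, 0.2]
ee_rot: [-0.065, 0.703, 0.064, 0.705]
force: [-1.0, 0.5, 1.2]
finger_gap: 0.765
```

```bash
cat > d.py <<'E'
from h import *
import sys
st=read_state();print(st['time_s'],st['tool_pos'].round(4),st['joints'].round(2),st['finger_gap'],st['force'].round(1))
m=R.from_quat(st['ee_rot']).as_matrix();print('jaw yaw',np.degrees(np.arctan2(m[1,1],m[0,1])))
save('wrist','w%s.png'%sys.argv[1])
B=np.array([.4227,-.0703,.1383]);d=np.array([.982*.866,.187*.866,-.5])
print('proj stick butt,grip,ctr',proj('wrist',[B,B+.08*d,B+.1*d],st).round(0))
E
python3 d.py 1
```

```text
2.0 [ 0.4923 -0.0626  0.2   ] [-0.25  0.25  0.35  2.02 -0.11  0.89  1.92] 0.764512772459172 [-1.   0.5  1.2]
jaw yaw 100.45216595791096
proj stick butt,grip,ctr [[269.  97.]
 [267. 189.]
 [267. 205.]]
```

View pics/w1.png

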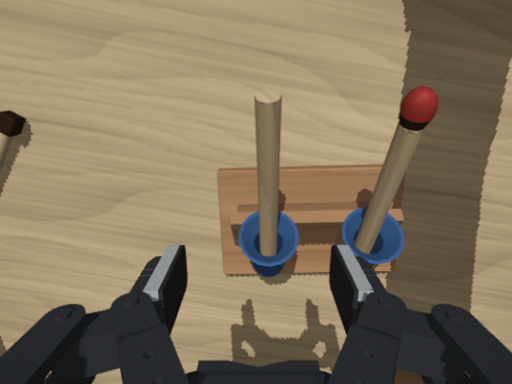

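Emit:
{"api": "carry_out", "payload": {"deltas": [[[-0.15, 0.55, -5, 0, 60], [-0.15, 0.55, -9, 0, 60], [-0.15, 0.55, -11.8, 0, 60], [-0.15, 0.55, -11.8, 0, 60], [-0.15, 0.55, -11.8, 0, 60], [-0.15, 0.55, -11.8, 0, 60]]]}}

```text
time_s: 2.65
tool_pos: [0.4911, -0.0534, 0.0834]
ee_rot: [-0.066, 0.703, 0.066, 0.705]
force: [0.1, 0.6, 0.6]
finger_gap: 0.757
```

```bash
python3 d.py 2
```

```text
2.65 [ 0.4911 -0.0534  0.0834] [-0.2   0.43  0.3   2.11 -0.21  0.62  2.  ] 0.7568070650651603 [0.1 0.6 0.6]
jaw yaw 100.69086357940459
proj stick butt,grip,ctr [[247. 120.]
 [252. 272.]
 [252. 292.]]
```

View pics/w2.png

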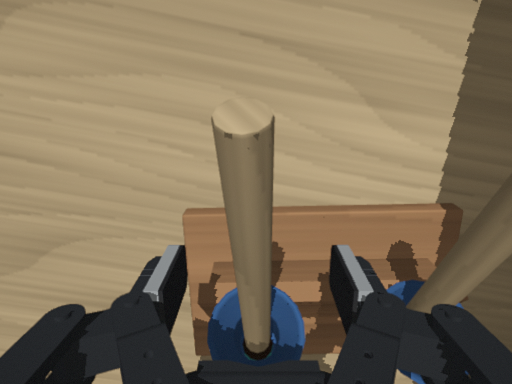

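Emit:
{"api": "carry_out", "payload": {"deltas": [[[0, -0.35, -0.1, 0, 60], [0, -0.35, -0.1, 0, 60], [0, -0.35, -0.1, 0, 255], [0, -0.35, -0.1, 0, 255], [0, -0.35, -0.1, 0, 255], [0, -0.35, -0.1, 0, 255], [0, -0.35, -0.1, 0, 255], [0, -0.35, -0.1, 0, 255]]], "squeeze": 30}}

```text
time_s: 3.5
tool_pos: [0.4911, -0.0569, 0.0825]
ee_rot: [-0.066, 0.703, 0.066, 0.706]
force: [-1.1, 0.3, 1.3]
finger_gap: 0.177
```

```bash
python3 d.py 3
```

```text
3.5 [ 0.4911 -0.0569  0.0825] [-0.2   0.44  0.3   2.11 -0.21  0.62  2.  ] 0.17746041918774716 [-1.1  0.3  1.3]
jaw yaw 100.68978963230848
proj stick butt,grip,ctr [[261. 123.]
 [260. 274.]
 [260. 294.]]
```

View pics/w3.png

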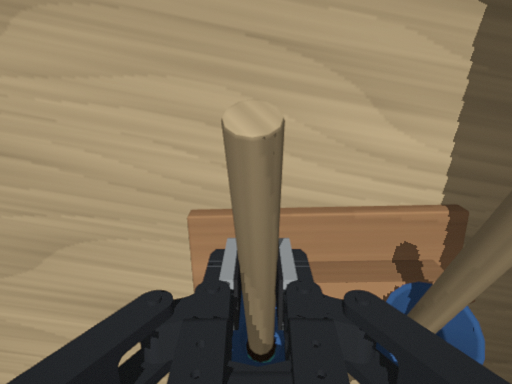

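Emit:
{"api": "carry_out", "payload": {"deltas": [[[-0.8, -0.15, 0.6, 0, 255], [-1.6, -0.3, 1.2, 0, 255], [-2.4, -0.45, 1.8, 0, 255], [-3.2, -0.6, 2.4, 0, 255], [-4.0, -0.76, 3.0, 0, 255], [-4.0, -0.76, 3.0, 0, 255]]]}}

```text
time_s: 4.15
tool_pos: [0.4503, -0.0648, 0.1134]
ee_rot: [-0.066, 0.702, 0.066, 0.706]
force: [0.2, -0.4, -0.5]
finger_gap: 0.171
```

```bash
cat > e.py <<'E'
from h import *
import sys
st=read_state();print(st['time_s'],st['tool_pos'].round(4),st['joints'].round(2),round(st['finger_gap'],3),st['force'].round(1))
m=R.from_quat(st['ee_rot']).as_matrix();print('jaw yaw',np.degrees(np.arctan2(m[1,1],m[0,1])))
im=save('scene','s%s.png'%sys.argv[1])
c=im[120:270,150:350];save('',  's%s.png'%sys.argv[1],cv2.resize(c,None,fx=4,fy=4,interpolation=cv2.INTER_CUBIC))
E
python3 e.py 4
```

```text
4.15 [ 0.4503 -0.0648  0.1134] [-0.21  0.32  0.33  2.18 -0.17  0.65  1.99] 0.171 [ 0.2 -0.4 -0.5]
jaw yaw 100.64929850956968
```

View pics/s4.png

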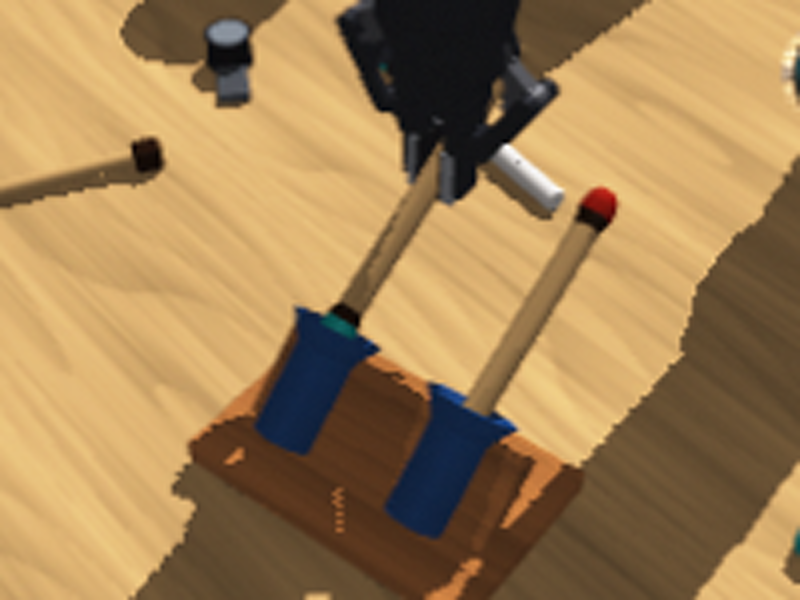

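Emit:
{"api": "carry_out", "payload": {"deltas": [[[-1.0, -0.2, -1.0, 0, 255], [-1.0, -0.2, -2.0, 0, 255], [-1.0, -0.2, -3.0, 0, 255], [-1.0, -0.2, -4.0, 0, 255], [-1.0, -0.2, -5.0, 0, 255], [-1.0, -0.2, -6.0, 0, 255], [-1.0, -0.2, -7.0, 0, 255], [-1.0, -0.2, -7.6, 0, 255]]], "squeeze": 20}}

```text
time_s: 5.0
tool_pos: [0.4409, -0.0666, 0.0361]
ee_rot: [-0.066, 0.702, 0.066, 0.706]
force: [-0.9, 0.3, 1.7]
finger_gap: 0.177
```

```bash
python3 e.py 5
```

```text
5.0 [ 0.4409 -0.0666  0.0361] [-0.14  0.47  0.26  2.23 -0.26  0.46  2.08] 0.177 [-0.9  0.3  1.7]
jaw yaw 100.66726005865577
```

View pics/s5.png

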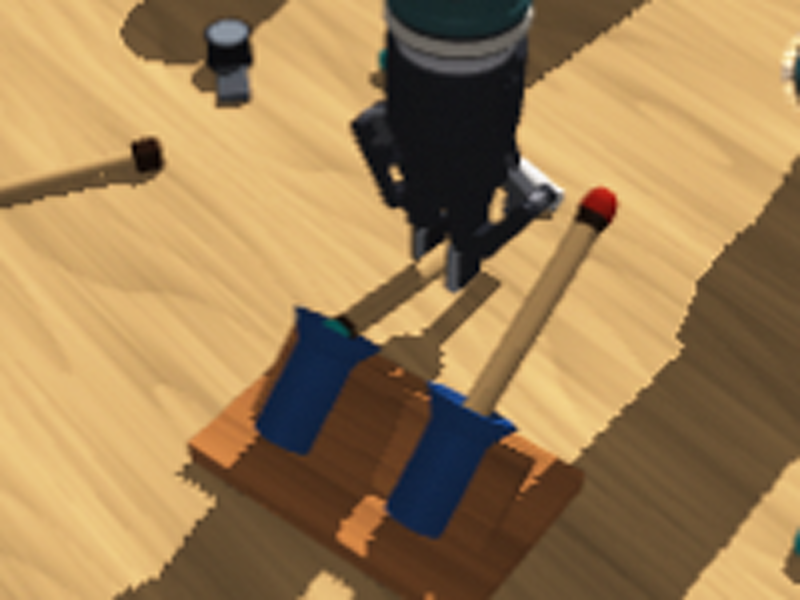

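Emit:
{"api": "carry_out", "payload": {"deltas": [[[-1.5, -0.3, 0, 0, 255], [-2.0, -0.4, 1, 0, 255], [-2.0, -0.4, 5, 0, 255], [-2.0, -0.4, 9, 0, 255], [-2.0, -0.4, 13, 0, 255], [-2.0, -0.4, 18, 0, 255], [-2.0, -0.4, 18, 0, 255]]]}}

```text
time_s: 5.75
tool_pos: [0.4246, -0.0712, 0.2223]
ee_rot: [-0.066, 0.698, 0.065, 0.71]
force: [0.9, 0.0, -0.1]
finger_gap: 0.177
```

```bash
python3 e.py 6; python3 d.py 6
```

```text
5.75 [ 0.4246 -0.0712  0.2223] [-0.27  0.08  0.39  2.15 -0.04  0.89  1.9 ] 0.177 [ 0.9  0.  -0.1]
jaw yaw 100.62622272379583
5.8 [ 0.4228 -0.0708  0.2195] [-0.27  0.09  0.39  2.16 -0.05  0.89  1.9 ] 0.17686659781939532 [-0.5  0.3 -0.8]
jaw yaw 100.65120576763897
proj stick butt,grip,ctr [[260. 198.]
 [260. 256.]
 [260. 267.]]
```

View pics/s6.png

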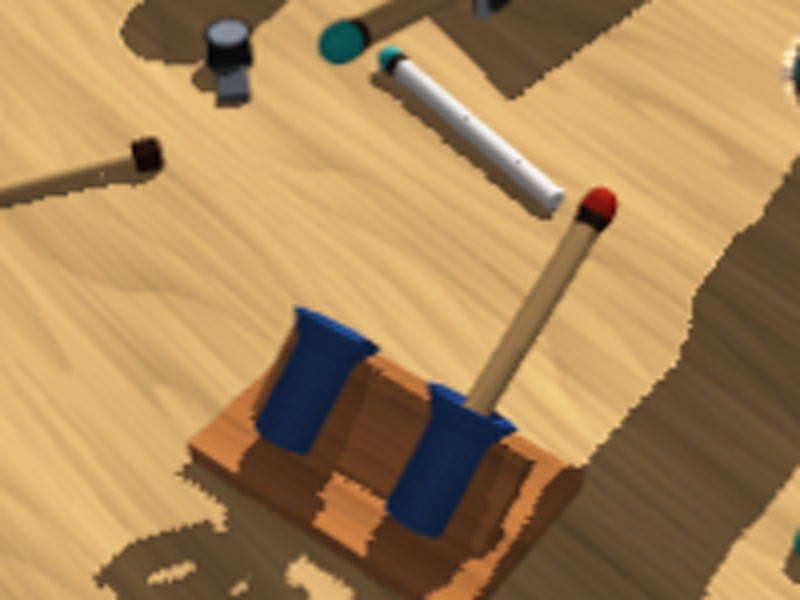

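View pics/w6.png

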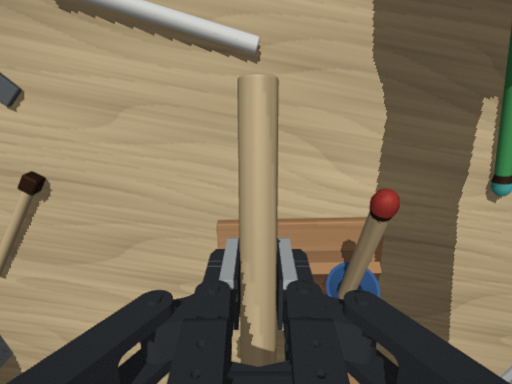

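```bash
python3 - <<'E'
from h import *
st=read_state();g=st['tool_pos']+[0,0,.017]
h=np.array([.982,.187,0]);
for a in (-5,0,5,10,15,20):
    d=h*np.cos(np.radians(a))+np.array([0,0,np.sin(np.radians(a))])
    print(a,'butt wrist',[proj('wrist',g-L*d+[0,0,0.0],st)[0].round(0) for L in (.075,.08,.085)],'tip scene',[proj('scene',g+L*d)[0].round(0) for L in (.105,.115,.125)])
E
```

```text
-5 butt wrist [array([261.,  96.]), array([261.,  81.]), array([261.,  65.])] tip scene [array([237., 143.]), array([234., 146.]), array([230., 149.])]
0 butt wrist [array([261.,  94.]), array([261.,  79.]), array([261.,  64.])] tip scene [array([237., 139.]), array([233., 142.]), array([230., 144.])]
5 butt wrist [array([261.,  94.]), array([261.,  80.]), array([261.,  66.])] tip scene [array([237., 135.]), array([233., 137.]), array([230., 139.])]
10 butt wrist [array([261.,  96.]), array([261.,  82.]), array([260.,  69.])] tip scene [array([237., 131.]), array([234., 133.]), array([230., 134.])]
15 butt wrist [array([260.,  98.]), array([260.,  86.]), array([260.,  74.])] tip scene [array([238., 126.]), array([234., 128.]), array([231., 129.])]
20 butt wrist [array([260., 102.]), array([260.,  91.]), array([260.,  79.])] tip scene [array([239., 122.]), array([235., 123.]), array([232., 123.])]
```

Emit:
{"api": "carry_out", "payload": {"deltas": [[[0, 0, 0.5, -1.2, 255], [0, 0, 0.5, -1.2, 255], [0, 0, 0.5, -1.2, 255], [0, 0, 0.5, -1.2, 255], [0, 0, 0.5, -1.2, 255], [0, 0, 0.5, -1.2, 255], [0, 0, 0.5, -1.2, 255], [0, 0, 0.5, -1.2, 255]]]}}

```text
time_s: 6.65
tool_pos: [0.4199, -0.0706, 0.221]
ee_rot: [0.343, 0.616, -0.348, 0.618]
force: [-0.5, 0.6, -1.0]
finger_gap: 0.174
```

Emit:
{"api": "carry_out", "payload": {"deltas": [[[0, 0, 0, -1.2, 255], [0, 0, 0, -1.2, 255], [0, 0, 0, -1.2, 255], [0, 0, 0, -1.2, 255], [0, 0, 0, -1.2, 255], [0, 0, 0, -1.2, 255], [0, 0, 0, -1.2, 255], [0, 0, 0, -1.2, 255]]]}}

```text
time_s: 7.45
tool_pos: [0.4186, -0.0707, 0.2196]
ee_rot: [-0.63, -0.315, 0.637, -0.314]
force: [0.4, -0.3, -0.3]
finger_gap: 0.175
```

```bash
python3 d.py 7
```

```text
7.45 [ 0.4186 -0.0707  0.2196] [-0.42  0.09  0.55  2.16 -0.05  0.91 -0.5 ] 0.17546861671685568 [ 0.4 -0.3 -0.3]
jaw yaw -37.226410568392296
proj stick butt,grip,ctr [[262. 192.]
 [323. 111.]
 [337.  93.]]
```

Emit:
{"api": "carry_out", "payload": {"deltas": [[[0, 0, 0, -0.733, 255], [0, 0, 0, -0.733, 255], [0, 0, 0, -0.733, 255], [0, 0, 0, -0.733, 255], [0, 0, 0, -0.733, 255], [0, 0, 0, -0.733, 255], [0, 0, 0, -0.733, 255]]]}}

```text
time_s: 8.2
tool_pos: [0.4181, -0.0707, 0.219]
ee_rot: [-0.7, -0.068, 0.708, -0.064]
force: [0.2, 0.8, -0.7]
finger_gap: 0.177
```

```bash
python3 d.py 8; python3 - <<'E'
from h import *
st=read_state();im=save('scene','s8.png')
g=st['tool_pos']+[0,0,.017];h=np.array([.982,.187,0])
for a in (-20,-15,-10,-5,0):
    d=h*np.cos(np.radians(a))+np.array([0,0,np.sin(np.radians(a))])
    print(a,'butt scene',proj('scene',g+.083*d).round(0),'tip wrist',proj('wrist',g-.117*d,st).round(0))
E
```

```text
8.2 [ 0.4181 -0.0707  0.219 ] [-0.47  0.09  0.6   2.16 -0.07  0.92 -1.21] 0.1765305080068215 [ 0.2  0.8 -0.7]
jaw yaw -79.26742052740434
proj stick butt,grip,ctr [[258. 190.]
 [258.  84.]
 [258.  60.]]
-20 butt scene [[247. 143.]] tip wrist [[254. 565.]]
-15 butt scene [[246. 141.]] tip wrist [[255. 538.]]
-10 butt scene [[246. 138.]] tip wrist [[255. 513.]]
-5 butt scene [[245. 135.]] tip wrist [[255. 489.]]
0 butt scene [[245. 132.]] tip wrist [[256. 467.]]
```

View pics/w8.png

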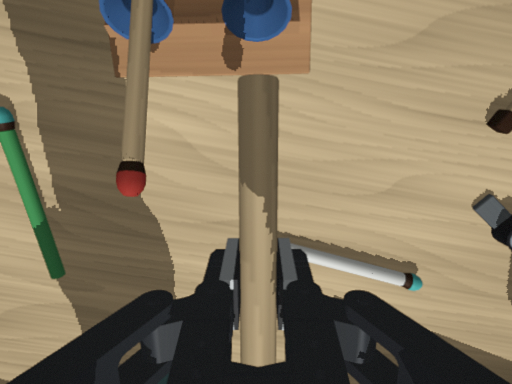

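View pics/s8.png

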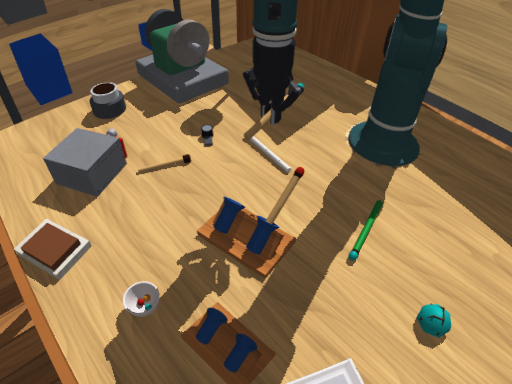

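```bash
python3 - <<'E'
import cv2
im=cv2.imread('pics/s8.png')[60:160,210:330]
cv2.imwrite('pics/s8z.png',cv2.resize(im,None,fx=6,fy=6,interpolation=cv2.INTER_CUBIC))
E
python3 - <<'E'
import sys; sys.path.insert(0,'.')
from h import *
st=read_state()
print(proj('scene',[st['tool_pos'],st['tool_pos']+[0,0,.017]]))
E
```

```text
[[269.95503221 120.9532368 ]
 [270.33958839 114.07191038]]
```

View pics/s8z.png

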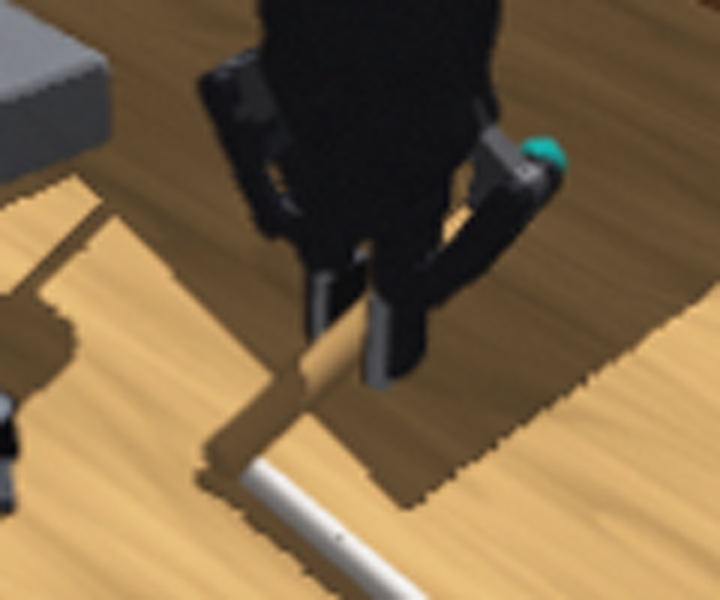

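Emit:
{"api": "carry_out", "payload": {"deltas": [[[-0.5, -0.05, -4, 0, 255], [-0.5, -0.05, -8, 0, 255], [-0.5, -0.05, -11, 0, 255], [-0.5, -0.05, -13.5, 0, 255], [-0.5, -0.05, -13.5, 0, 255], [-0.5, -0.05, -13.5, 0, 255], [-0.5, -0.05, -13.5, 0, 255]]]}}

```text
time_s: 9.0
tool_pos: [0.4143, -0.0713, 0.0855]
ee_rot: [-0.701, -0.068, 0.707, -0.064]
force: [-0.3, 0.1, -0.2]
finger_gap: 0.18
```

```bash
python3 e.py 9
```

```text
9.0 [ 0.4143 -0.0713  0.0855] [-0.35  0.36  0.52  2.27 -0.33  0.59 -0.97] 0.18 [-0.3  0.1 -0.2]
jaw yaw -79.32562479651281
```

View pics/s9.png

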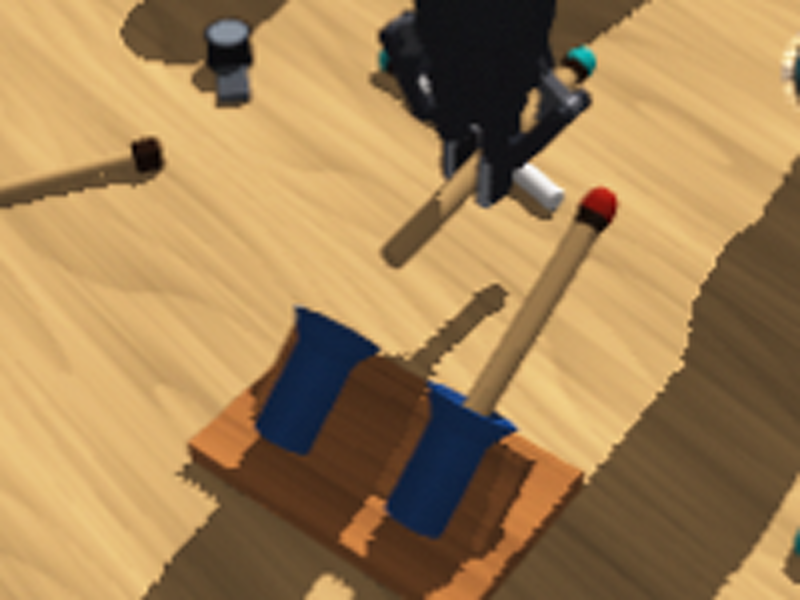

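Emit:
{"api": "carry_out", "payload": {"deltas": [[[1.2, 0.22, -0.3, 0, 255], [2.4, 0.45, -0.7, 0, 255], [3.6, 0.68, -1.2, 0, 255], [4.4, 0.83, -1.6, 0, 255], [5.0, 0.95, -1.9, 0, 255], [5.6, 1.06, -2.1, 0, 255], [6.1, 1.15, -2.3, 0, 255], [6.1, 1.15, -2.3, 0, 255]]]}}

```text
time_s: 9.85
tool_pos: [0.4759, -0.0597, 0.0623]
ee_rot: [-0.701, -0.068, 0.707, -0.064]
force: [0.5, 0.2, -0.2]
finger_gap: 0.174
```

```bash
python3 e.py 10
```

```text
9.85 [ 0.4759 -0.0597  0.0623] [-0.33  0.48  0.47  2.15 -0.39  0.6  -0.96] 0.174 [ 0.5  0.2 -0.2]
jaw yaw -79.31402462633943
```

View pics/s10.png

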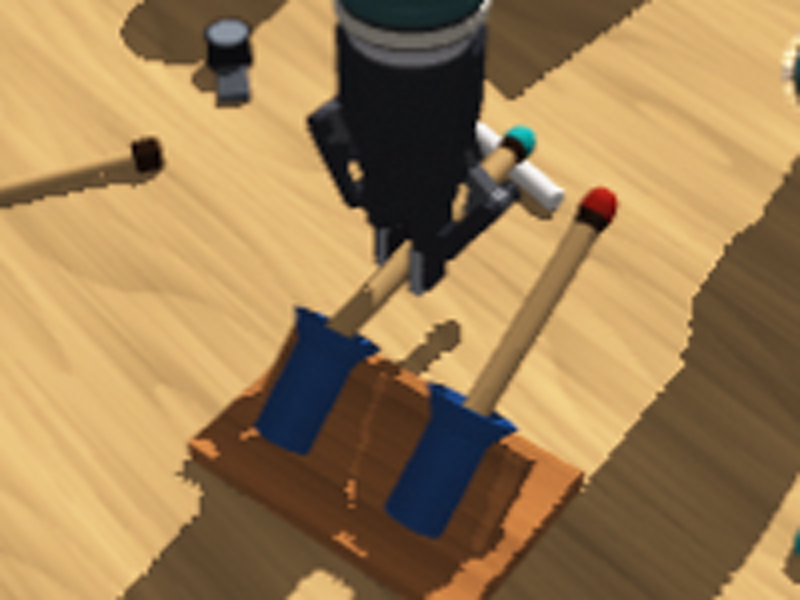

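Emit:
{"api": "carry_out", "payload": {"deltas": [[[0.2, 0.04, 0.6, 0, 255], [0.4, 0.08, 1.3, 0, 255], [0.7, 0.13, 2.0, 0, 255], [1.0, 0.19, 2.6, 0, 255], [1.35, 0.26, 3.2, 0, 255], [1.7, 0.32, 3.7, 0, 255], [1.7, 0.32, 3.7, 0, 255]]]}}

```text
time_s: 10.6
tool_pos: [0.4895, -0.0568, 0.0997]
ee_rot: [-0.699, -0.068, 0.709, -0.063]
force: [-7.7, -1.0, -0.3]
finger_gap: 0.174
```

```bash
python3 e.py 11
```

```text
10.6 [ 0.4895 -0.0568  0.0997] [-0.37  0.44  0.52  2.1  -0.34  0.7  -1.02] 0.174 [-7.7 -1.  -0.3]
jaw yaw -79.34085343968945
```

View pics/s11.png

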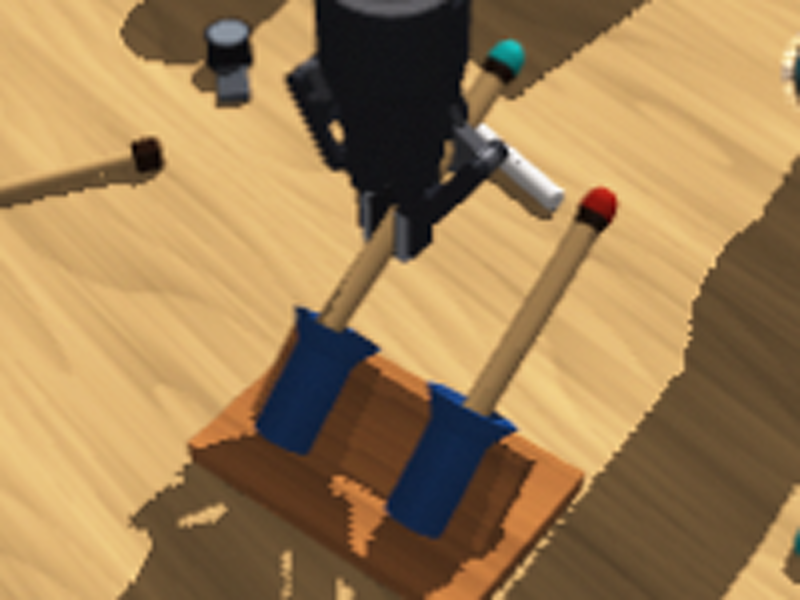

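```bash
python3 - <<'E'
from h import *
st=read_state()
g=st['tool_pos']+[0,0,.017];h=-np.array([.982,.187,0])
for a in (20,25,30,35,40,45):
    d=h*np.cos(np.radians(a))+np.array([0,0,np.sin(np.radians(a))])
    print(a,[proj('scene',g+L*d)[0].round(1) for L in (.112,.117,.122)])
E
```

```text
20 [array([277.2, 138.5]), array([278.5, 136.9]), array([279.7, 135.3])]
25 [array([276.5, 136. ]), array([277.7, 134.3]), array([279. , 132.6])]
30 [array([275.6, 133.8]), array([276.8, 132. ]), array([278. , 130.2])]
35 [array([274.4, 131.8]), array([275.6, 129.9]), array([276.7, 128. ])]
40 [array([273. , 130.2]), array([274.1, 128.2]), array([275.2, 126.2])]
45 [array([271.4, 128.8]), array([272.5, 126.7]), array([273.5, 124.6])]
```

Emit:
{"api": "carry_out", "payload": {"deltas": [[[0.3, 0.06, 0.5, 0, 255], [0.59, 0.11, 1.0, 0, 255], [0.59, 0.11, 1.0, 0, 255], [0.39, 0.07, 0.78, 0, 255], [0.75, 0.14, 0.45, 0, 255], [1.1, 0.21, 0.1, 0, 255], [1.48, 0.28, -0.22, 0, 255], [1.48, 0.28, -0.22, 0, 255]]]}}

```text
time_s: 11.45
tool_pos: [0.5, -0.0548, 0.0966]
ee_rot: [-0.696, -0.068, 0.712, -0.063]
force: [-14.7, -1.4, 9.5]
finger_gap: 0.175
```

```bash
python3 e.py 12
```

```text
11.45 [ 0.5    -0.0548  0.0966] [-0.37  0.46  0.51  2.07 -0.34  0.72 -1.02] 0.175 [-14.7  -1.4   9.5]
jaw yaw -79.4011105541531
```

View pics/s12.png

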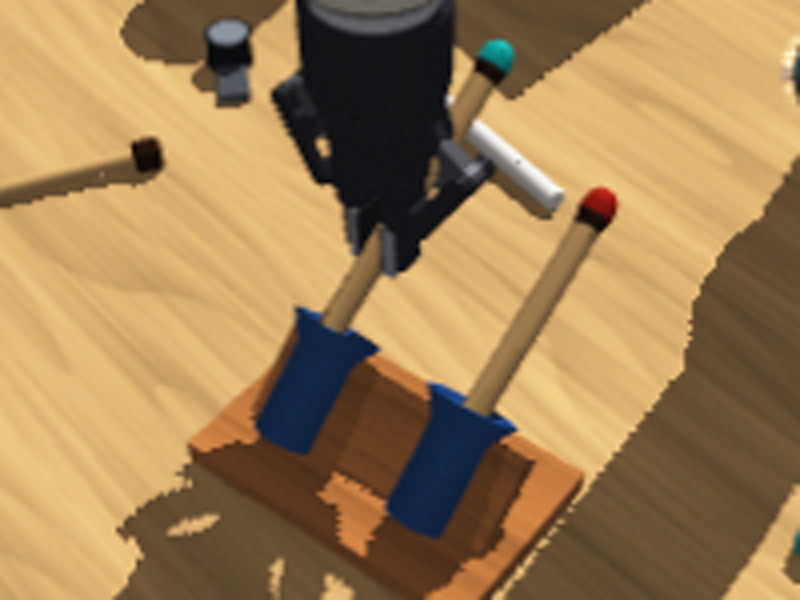

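```bash
cat > f.py <<'E'
from h import *
st=read_state()
g=st['tool_pos']+[0,0,.017];h=-np.array([.982,.187,0])
gl=np.array([(.5473-g[0])/.982,g[2]]);print('grip local',gl)
for a in (25,30,35,40,45):
    d=h*np.cos(np.radians(a))+np.array([0,0,np.sin(np.radians(a))])
    b=gl-.083*np.array([np.cos(np.radians(a)),np.sin(np.radians(a))]);r=b-[-.045,.03]
    print(a,[proj('scene',g+L*d)[0].round(1) for L in (.107,.112,.117,.122,.127)],'butt s,perp',(r@[.743,.669]).round(4),(r@[-.669,.743]).round(4))
E
python3 f.py; python3 d.py 12
```

```text
grip local [0.04811735 0.11368645]
25 [array([272.4, 141. ]), array([273.6, 139.3]), array([274.9, 137.5]), array([276.1, 135.9]), array([277.3, 134.2])] butt s,perp 0.0458 0.0241
30 [array([271.5, 138.9]), array([272.7, 137.1]), array([273.9, 135.2]), array([275.1, 133.4]), array([276.2, 131.6])] butt s,perp 0.044 0.0171
35 [array([270.3, 137.1]), array([271.5, 135.1]), array([272.6, 133.2]), array([273.8, 131.3]), array([274.9, 129.4])] butt s,perp 0.0428 0.01
40 [array([268.9, 135.5]), array([270. , 133.5]), array([271.1, 131.5]), array([272.2, 129.5]), array([273.4, 127.5])] butt s,perp 0.0422 0.0028
45 [array([267.3, 134.3]), array([268.4, 132.2]), array([269.4, 130.1]), array([270.5, 128. ]), array([271.5, 125.9])] butt s,perp 0.0423 -0.0045
11.5 [ 0.5    -0.0548  0.0967] [-0.37  0.46  0.51  2.07 -0.34  0.72 -1.02] 0.1760148866569688 [-14.3  -2.4   8.1]
jaw yaw -79.41050942444991
proj stick butt,grip,ctr [[256. 467.]
 [257. 274.]
 [257. 232.]]
```

View pics/w12.png

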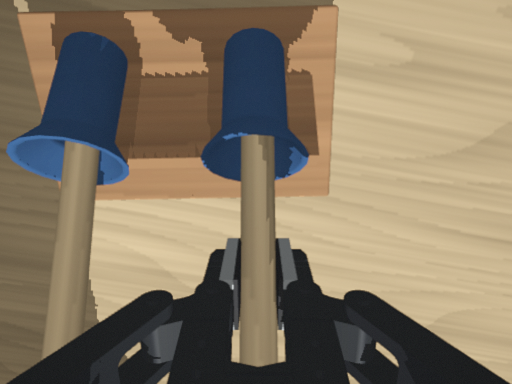

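Emit:
{"api": "carry_out", "payload": {"deltas": [[[-0.5, -0.1, 0.2, 0, 255], [-0.5, -0.1, -0.3, 0, 255], [-0.4, -0.08, -0.8, 0, 255], [-0.4, -0.08, -0.8, 0, 255], [-0.1, -0.02, -1.1, 0, 255], [0.3, 0.06, -1.4, 0, 255], [0.6, 0.12, -1.65, 0, 255], [0.6, 0.12, -1.65, 0, 255]]]}}

```text
time_s: 12.35
tool_pos: [0.5066, -0.0534, 0.0799]
ee_rot: [-0.696, -0.068, 0.712, -0.063]
force: [-0.2, 0.0, 0.1]
finger_gap: 0.175
```

```bash
python3 e.py 13; python3 f.py
```

```text
12.35 [ 0.5066 -0.0534  0.0799] [-0.36  0.5   0.49  2.06 -0.37  0.69 -1.  ] 0.175 [-0.2  0.   0.1]
jaw yaw -79.3824362508011
grip local [0.04177866 0.09702888]
25 [array([270.4, 148.2]), array([271.6, 146.5]), array([272.8, 144.8]), array([274.1, 143.1]), array([275.3, 141.4])] butt s,perp 0.03 0.016
30 [array([269.4, 146.2]), array([270.6, 144.4]), array([271.8, 142.6]), array([273. , 140.8]), array([274.2, 139. ])] butt s,perp 0.0281 0.009
35 [array([268.3, 144.5]), array([269.4, 142.6]), array([270.6, 140.7]), array([271.7, 138.8]), array([272.9, 136.9])] butt s,perp 0.027 0.0019
40 [array([266.9, 143.1]), array([268. , 141.1]), array([269.1, 139.1]), array([270.2, 137.1]), array([271.3, 135.1])] butt s,perp 0.0264 -0.0054
45 [array([265.3, 141.9]), array([266.3, 139.8]), array([267.4, 137.7]), array([268.4, 135.7]), array([269.4, 133.6])] butt s,perp 0.0264 -0.0126
```

View pics/s13.png

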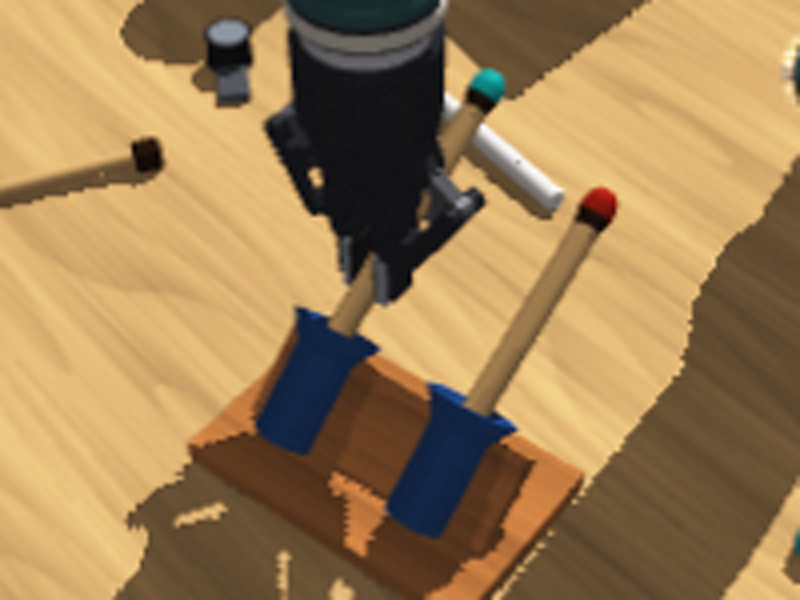

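Emit:
{"api": "carry_out", "payload": {"deltas": [[[0.35, 0.07, -0.3, 0, 255], [0.7, 0.13, -0.6, 0, 255], [1.05, 0.2, -0.9, 0, 255], [1.05, 0.2, -0.9, 0, 255]]]}}

```text
time_s: 12.8
tool_pos: [0.5182, -0.0511, 0.071]
ee_rot: [-0.697, -0.068, 0.711, -0.063]
force: [3.3, 1.1, 0.1]
finger_gap: 0.176
```

```bash
python3 e.py 14; python3 f.py
```

```text
12.8 [ 0.5182 -0.0511  0.071 ] [-0.35  0.53  0.48  2.04 -0.38  0.68 -1.  ] 0.176 [3.3 1.1 0.1]
jaw yaw -79.36529672302606
grip local [0.02986761 0.08810939]
25 [array([267.1, 153.9]), array([268.4, 152.2]), array([269.6, 150.5]), array([270.8, 148.8]), array([272. , 147.1])] butt s,perp 0.0151 0.0174
30 [array([266.1, 152. ]), array([267.3, 150.1]), array([268.5, 148.3]), array([269.7, 146.5]), array([270.9, 144.7])] butt s,perp 0.0133 0.0103
35 [array([264.9, 150.3]), array([266.1, 148.4]), array([267.2, 146.5]), array([268.4, 144.5]), array([269.5, 142.6])] butt s,perp 0.0121 0.0032
40 [array([263.5, 148.9]), array([264.6, 146.9]), array([265.7, 144.9]), array([266.8, 142.9]), array([267.9, 140.9])] butt s,perp 0.0116 -0.004
45 [array([261.9, 147.8]), array([262.9, 145.7]), array([263.9, 143.7]), array([265. , 141.6]), array([266. , 139.5])] butt s,perp 0.0116 -0.0113
```

View pics/s14.png

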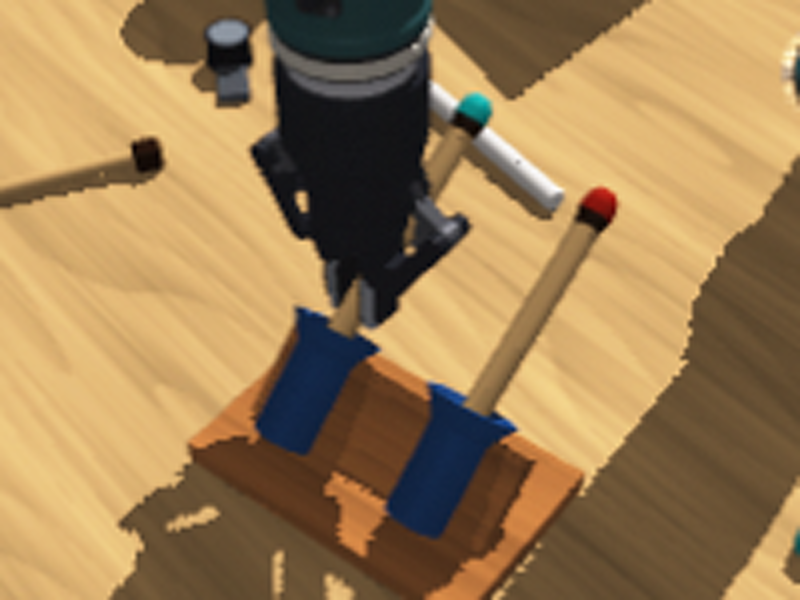

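Emit:
{"api": "carry_out", "payload": {"deltas": [[[0, 0, 0, 0, 120], [0, 0, 0, 0, 120], [0, 0, 0, 0, 120], [-1.5, -0.28, 1.0, 0, 120], [-3.0, -0.56, 1.8, 0, 120], [-4.0, -0.77, 2.4, 0, 120], [-4.0, -0.77, 2.4, 0, 120]]]}}

```text
time_s: 13.55
tool_pos: [0.4771, -0.0593, 0.0957]
ee_rot: [-0.697, -0.068, 0.711, -0.062]
force: [-0.1, 0.6, -0.5]
finger_gap: 0.524
```

```bash
python3 e.py 15; python3 d.py 15
```

```text
13.55 [ 0.4771 -0.0593  0.0957] [-0.37  0.43  0.52  2.12 -0.34  0.69 -1.01] 0.524 [-0.1  0.6 -0.5]
jaw yaw -79.43306395529436
13.6 [ 0.478  -0.059   0.0955] [-0.37  0.43  0.52  2.12 -0.34  0.69 -1.01] 0.5294748283799016 [ 0.  -0.6  0.2]
jaw yaw -79.39291093447179
proj stick butt,grip,ctr [[256. 432.]
 [257. 233.]
 [257. 189.]]
```

View pics/s15.png

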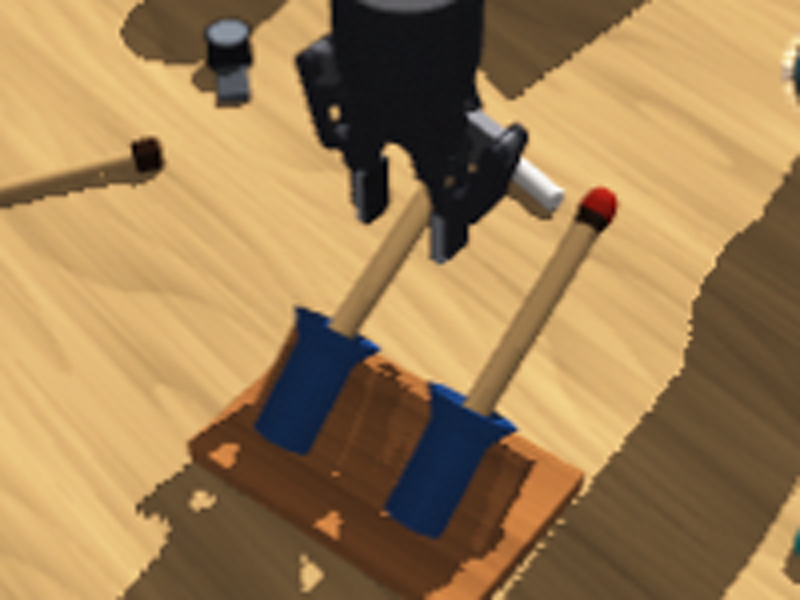

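View pics/w15.png

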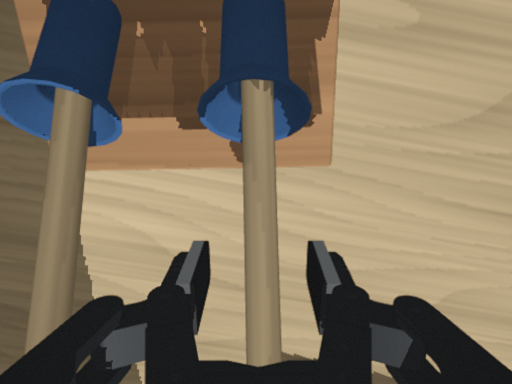

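Emit:
{"api": "carry_out", "payload": {"deltas": [[[0, 0, -0.5, 0, 120], [0, 0, -0.5, 0, 255], [0, 0, -0.5, 0, 255], [0, 0, -0.5, 0, 255], [0, 0, -0.5, 0, 255], [0, 0, -0.5, 0, 255], [0, 0, -0.5, 0, 255]]], "squeeze": 30}}

```text
time_s: 14.35
tool_pos: [0.4785, -0.0587, 0.0903]
ee_rot: [-0.697, -0.068, 0.711, -0.063]
force: [1.0, 1.1, -1.5]
finger_gap: 0.172
```

Emit:
{"api": "carry_out", "payload": {"deltas": [[[0.35, 0.07, -0.23, 0, 255], [0.7, 0.13, -0.46, 0, 255], [1.05, 0.2, -0.7, 0, 255], [1.4, 0.27, -0.93, 0, 255], [1.4, 0.27, -0.93, 0, 255]]]}}

```text
time_s: 14.85
tool_pos: [0.4874, -0.0567, 0.0809]
ee_rot: [-0.693, -0.069, 0.715, -0.062]
force: [-15.5, -1.2, 19.9]
finger_gap: 0.169
```

```bash
python3 e.py 16
```

```text
14.85 [ 0.4874 -0.0567  0.0809] [-0.36  0.48  0.5   2.1  -0.36  0.68 -1.  ] 0.169 [-15.5  -1.2  19.9]
jaw yaw -79.40269217142055
```

View pics/s16.png

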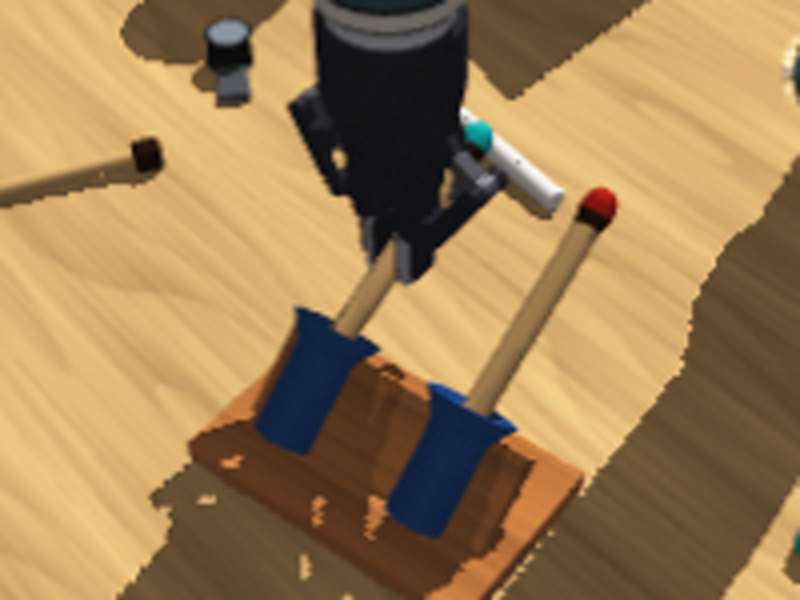

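Emit:
{"api": "carry_out", "payload": {"deltas": [[[-0.1, 0, 0.3, 0, 100], [-0.1, 0, 0.3, 0, 60], [-0.1, 0, 0.3, 0, 60], [-0.1, 0, 2, 0, 60], [-0.1, 0, 6, 0, 60], [-0.1, 0, 10, 0, 60], [-0.1, 0, 14, 0, 60], [-0.1, 0, 14, 0, 60]]]}}

```text
time_s: 15.7
tool_pos: [0.4902, -0.057, 0.2257]
ee_rot: [-0.697, -0.069, 0.711, -0.062]
force: [0.9, 0.6, -0.4]
finger_gap: 0.764
```

```bash
python3 e.py 17; python3 - <<'E'
from h import *
from bench import *
save('top','t17.png',(lambda i:cv2.resize(i[130:270,170:310],None,fx=4,fy=4,interpolation=cv2.INTER_CUBIC))(snapshot('top')))
for n in ['scene','top']:
    for q in ['turq_mid','agate_mid']:
        for r in spot_point(n,q): print(n,q,np.round(r['at'],4),round(r['confidence'],2))
E
```

```text
15.7 [ 0.4902 -0.057   0.2257] [-0.48  0.24  0.62  2.   -0.17  0.98 -1.16] 0.764 [ 0.9  0.6 -0.4]
jaw yaw -79.38217315329177
scene turq_mid [0.3252 0.1678 0.0071] 0.79
scene turq_mid [ 0.4986 -0.0518  0.0924] 0.63
scene turq_mid [ 0.3069 -0.1893  0.0125] 0.61
scene agate_mid [0.4895 0.033  0.0895] 0.82
top turq_mid [0.3228 0.169  0.0078] 0.81
top turq_mid [ 0.3069 -0.1883  0.012 ] 0.6
top agate_mid [0.4846 0.0368 0.0941] 0.84
```

View pics/s17.png

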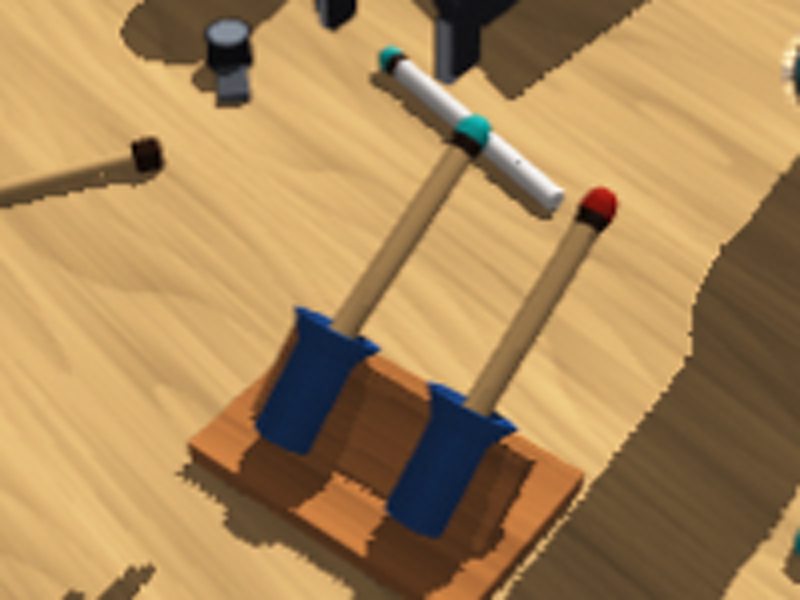

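View pics/t17.png

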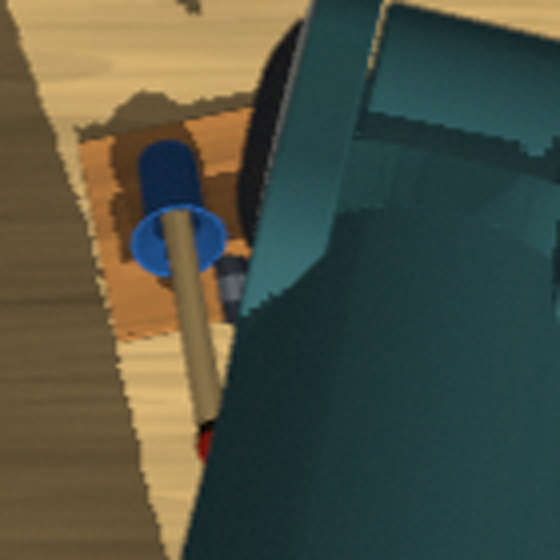

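```bash
cat > g.py <<'E'
from h import *
p=np.load('rack.npy');c,s=np.cos(p[2]),np.sin(p[2]);n=np.array([-s,c,0])
def hit(uv,y):
    o,d=ray('scene',uv);t=(y-(o-np.r_[p[:2],0])@n)/(d@n);q=o+t*d-np.r_[p[:2],0];return np.array([c*q[0]+s*q[1],q[2]])
for nm,tip,mid,y in (('turq',(478,119),(408,230),.045),('red',(605,189),(540,305),-.045)):
    a=hit(np.array(tip)/4+[150,120],y);b=hit(np.array(mid)/4+[150,120],y);d=(a-b)/np.linalg.norm(a-b)
    print(nm,'tip',a,'ang',np.degrees(np.arctan2(*d[::-1])),'centre',a-.1*d,'s butt',((a-.2*d-[-.045,.03])@[.743,.669]))
E
python3 g.py
```

```text
turq tip [0.13549961 0.13970923] ang 32.27755583954123 centre [0.0509525  0.08630711] s butt 0.010417644456339059
red tip [0.12708881 0.14298874] ang 38.88619817585092 centre [0.04924937 0.08021118] s butt 0.0037856710050831054
```

Emit:
{"api": "carry_out", "payload": {"deltas": [[[0, -5, 2, 0, 60], [0, -10, 2, 0, 60], [0, -15, 2, 0, 60], [0, -20, 2, 0, 60], [0, -25, 2, 0, 60], [0, -30, 2, 0, 60], [0, -30, 2, 0, 60], [0, -30, 2, 0, 60]]]}}

```text
time_s: 16.8
tool_pos: [0.4842, -0.3581, 0.238]
ee_rot: [-0.691, -0.068, 0.717, -0.06]
force: [0.4, 0.1, 0.4]
finger_gap: 0.768
```

```bash
python3 - <<'E'
from h import *
im=snapshot('top')
for q in ['turq_mid','agate_mid']:
    for r in spot_point('top',q): print(q,np.round(r['at'],4),round(r['confidence'],2))
save('top','t18.png',(lambda i:cv2.resize(i[140:280,180:320],None,fx=4,fy=4,interpolation=cv2.INTER_CUBIC))(im))
E
```

```text
turq_mid [0.3216 0.1697 0.0053] 0.88
turq_mid [ 0.4987 -0.0535  0.0923] 0.57
turq_mid [ 0.3063 -0.1889  0.0105] 0.56
agate_mid [0.486  0.0337 0.0906] 0.88
```

View pics/t18.png

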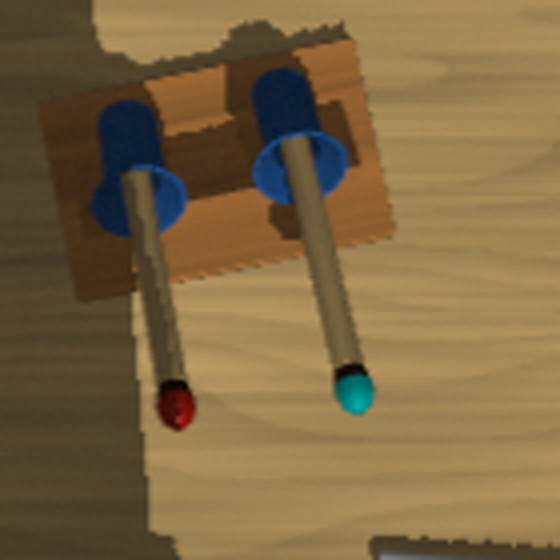

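Emit:
{"api": "carry_out", "payload": {"deltas": [[[-0.5, 5, -0.5, 0, 60], [-1, 10, -0.5, 0, 60], [-1.5, 15, -0.5, 0, 60], [-2, 20, -0.5, 0, 60], [-2.2, 25, -0.5, 0, 60], [-2.2, 29.6, -0.5, 0, 60], [-2.2, 29.6, -0.5, 0, 60], [-2.2, 29.6, -0.5, 0, 60]]]}}

```text
time_s: 17.75
tool_pos: [0.4639, -0.0559, 0.2338]
ee_rot: [-0.692, -0.073, 0.716, -0.064]
force: [0.5, -0.2, -0.8]
finger_gap: 0.766
```

```bash
python3 d.py 19
```

```text
17.75 [ 0.4639 -0.0559  0.2338] [-0.52  0.18  0.64  2.04 -0.14  0.99 -1.18] 0.765833847073343 [ 0.5 -0.2 -0.8]
jaw yaw -78.91261103897038
proj stick butt,grip,ctr [[266. 239.]
 [267. 141.]
 [267. 118.]]
```

View pics/w19.png

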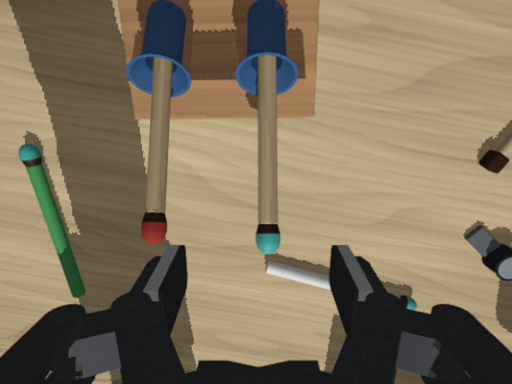

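Emit:
{"api": "carry_out", "payload": {"deltas": [[[-0.2, -0.6, 0, 0, 60], [-0.2, -0.6, -4, 0, 60], [-0.2, -0.6, -8, 0, 60], [-0.2, -0.6, -11, 0, 60], [-0.2, -0.6, -14, 0, 60], [-0.2, -0.6, -14, 0, 60], [-0.2, -0.6, -14, 0, 60]]]}}

```text
time_s: 18.5
tool_pos: [0.4618, -0.0653, 0.0942]
ee_rot: [-0.692, -0.07, 0.716, -0.062]
force: [-0.5, -0.3, 0.3]
finger_gap: 0.764
```

Emit:
{"api": "carry_out", "payload": {"deltas": [[[0, 0, 0, 0, 60], [0, 0, 0, 0, 255], [0, 0, 0, 0, 255], [0, 0, 0, 0, 255], [0, 0, 0, 0, 255], [0, 0, 0, 0, 255], [0, 0, 0, 0, 255]]], "squeeze": 30}}

```text
time_s: 19.2
tool_pos: [0.4619, -0.0649, 0.0943]
ee_rot: [-0.692, -0.071, 0.716, -0.062]
force: [-0.7, 1.6, 3.0]
finger_gap: 0.175
```

```bash
python3 e.py 20; python3 d.py 20
```

```text
19.2 [ 0.4619 -0.0649  0.0943] [-0.39  0.43  0.56  2.15 -0.35  0.69 -0.97] 0.175 [-0.7  1.6  3. ]
jaw yaw -79.22061365074748
19.25 [ 0.4619 -0.0649  0.0942] [-0.39  0.43  0.56  2.15 -0.35  0.69 -0.97] 0.17446179795451586 [-1.1  1.5  1.7]
jaw yaw -79.22353422739006
proj stick butt,grip,ctr [[248. 403.]
 [250. 199.]
 [251. 155.]]
```

View pics/s20.png

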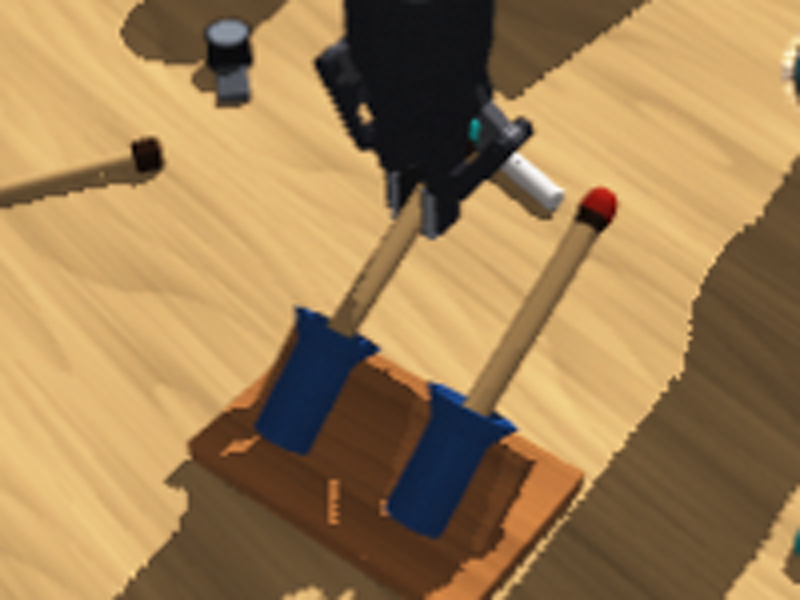

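Emit:
{"api": "carry_out", "payload": {"deltas": [[[0.1, 0.2, 0.3, 0, 255], [0.2, 0.3, 0.7, 0, 255], [0.3, 0.33, 0.8, 0, 255], [0.6, 0.4, 0.55, 0, 255], [0.9, 0.45, 0.3, 0, 255], [1.2, 0.5, 0.05, 0, 255], [1.3, 0.52, -0.05, 0, 255], [1.3, 0.52, -0.05, 0, 255]]]}}

```text
time_s: 20.1
tool_pos: [0.4715, -0.0602, 0.0931]
ee_rot: [-0.689, -0.071, 0.719, -0.062]
force: [-11.2, -0.7, 10.5]
finger_gap: 0.176
```

```bash
python3 e.py 21
```

```text
20.1 [ 0.4715 -0.0602  0.0931] [-0.39  0.44  0.55  2.12 -0.36  0.71 -0.98] 0.176 [-11.2  -0.7  10.5]
jaw yaw -79.2639878504429
```

View pics/s21.png

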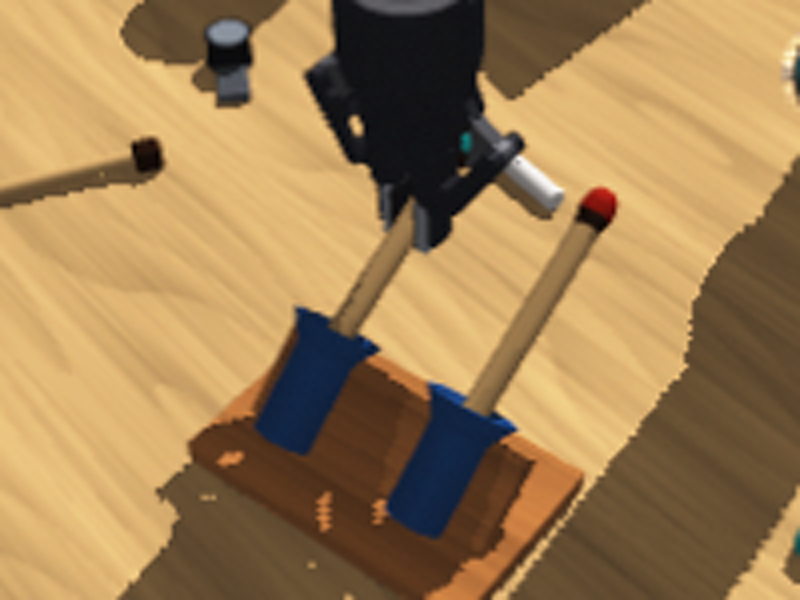

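Emit:
{"api": "carry_out", "payload": {"deltas": [[[-0.1, 0, 0.1, 0, 100], [-0.1, 0, 0.1, 0, 60], [-0.1, 0, 0.1, 0, 60], [-0.1, 0, 0.1, 0, 60], [-0.1, 0, 4, 0, 60], [-0.1, 0, 9, 0, 60], [-0.1, 0, 14, 0, 60], [-0.1, 0, 14, 0, 60]]]}}

```text
time_s: 20.95
tool_pos: [0.4748, -0.0609, 0.2392]
ee_rot: [-0.694, -0.071, 0.714, -0.061]
force: [-0.2, -0.1, 0.1]
finger_gap: 0.765
```

Emit:
{"api": "carry_out", "payload": {"deltas": [[[0, -5, 2, 0, 60], [0, -10, 2, 0, 60], [0, -15, 2, 0, 60], [0, -20, 2, 0, 60], [0, -25, 2, 0, 60], [0, -30, 2, 0, 60], [0, -30, 2, 0, 60], [0, -30, 2, 0, 60]]]}}

```text
time_s: 21.75
tool_pos: [0.4738, -0.3627, 0.2583]
ee_rot: [-0.693, -0.07, 0.715, -0.06]
force: [-0.7, 1.1, -0.6]
finger_gap: 0.766
```

```bash
python3 e.py 22; python3 - <<'E'
from h import *
im=snapshot('top')
for n in ['top','scene']:
  for q in ['turq_mid','agate_mid']:
    for r in spot_point(n,q): print(n,q,np.round(r['at'],4),round(r['confidence'],2))
save('top','t22.png',(lambda i:cv2.resize(i[140:280,180:320],None,fx=4,fy=4,interpolation=cv2.INTER_CUBIC))(im))
E
```

```text
21.75 [ 0.4738 -0.3627  0.2583] [ 0.02  0.44  0.77  1.73 -0.32  1.14 -0.5 ] 0.766 [-0.7  1.1 -0.6]
jaw yaw -79.48859196639532
top turq_mid [ 0.5066 -0.0534  0.0925] 0.96
top turq_mid [0.323  0.1686 0.0047] 0.72
top turq_mid [ 0.3061 -0.1889  0.0131] 0.56
top agate_mid [0.4847 0.0336 0.0924] 0.64
scene turq_mid [ 0.5075 -0.0499  0.0902] 0.93
scene turq_mid [0.3278 0.1682 0.0067] 0.74
scene turq_mid [ 0.3093 -0.1884  0.0125] 0.72
scene agate_mid [0.4924 0.0306 0.0915] 0.76
```

View pics/t22.png

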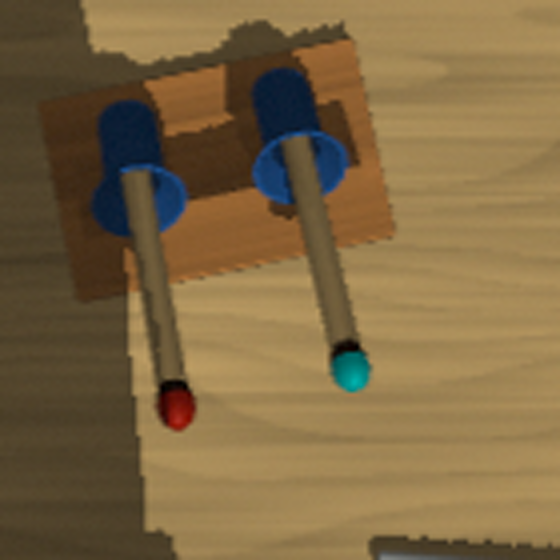

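View pics/s22.png

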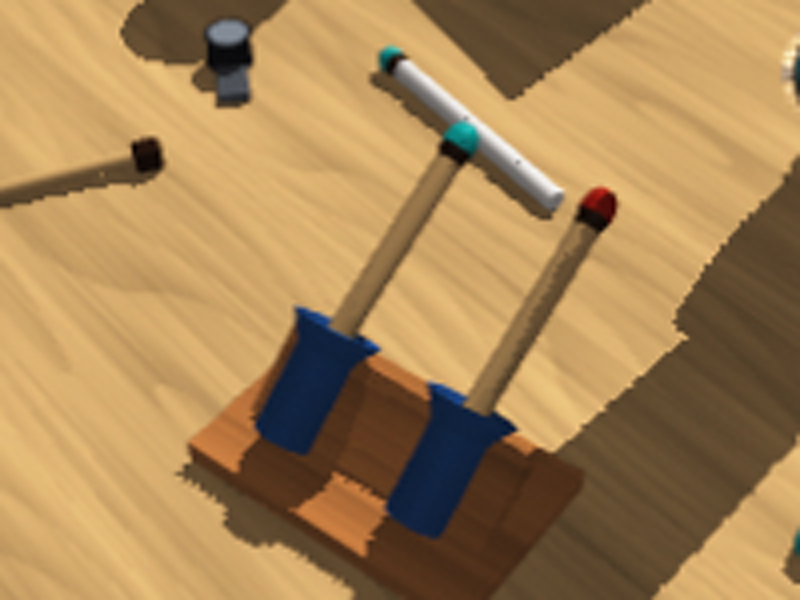

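```bash
python3 -c "from bench import *;print(job_done())"
```

```text
the job is handed in; nothing more can be done
None
```

The turquoise stick is back in its own pocket, butt down and turquoise stone up and out, and the job is handed in at about 22 s of the 45 s. `job_done` reports no verdict, so what follows is from my own last pictures.

**How it went:** I pulled the stick out and levered it past level on the lower lip of the mouth. I turned it 180° about the vertical and put the butt into the mouth. Then I levered the stone up against the upper rim and slid the stick in.

**What had to be mended:**
- The butt jammed once at the top of the bore, at about 17 N. I backed off and entered lower.
- After the first release the stick stood about 6–10 mm short of home. I regripped it near the stone, lifted it slightly and pushed until it resisted at about 15 N. It then moved the remaining distance.

**Last checks:**
- **Turquoise stick:** its centre is at about (0.507, −0.052, 0.091). That is x ≈ 0.041, y ≈ 0.044, z ≈ 0.091 in the rack frame, inside the required ranges. In the top view it sticks out slightly less than the red one, which fits the butt being fully home.
- **Angle:** I did not measure it again after the final push. It was about 32° before that and looks the same now.
- **Red stick:** it sits at the same pixels as at the start. The network's estimates of its position moved by up to 6 mm, which is about its own spread.
- **Arm:** it is clear of everything, about 30 cm to the side.

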